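Four clicks up on the nib grinder's speed dial, then start

TASK

The next nib needs a faster wheel: with a fingertip against the bar of the nib grinder's speed dial, push it round clockwise (seen from above) exactly four clicks from where it stands now, stopping on the fourth click without running past it. Then press the round start button in front of the dial fully in, let it spring back, and take the hand away. Only push and press: do not pinch the dial's bar between the fingers, and leave the pen, the ebonite blank and the ring gauge where they are.

Things in the scene. Friction and masses are not known exactly. Their poses are not given: they have to be found in the camera images.
- dial (a joint): speed dial's angle in rad, growing clockwise from above, between stops at 0 and 5.236. Eleven click positions 0.5236 (30 degrees) apart, first at 0, last at 5.236; it rests in one of them, at the start in the second to sixth. About 0.1 N m (6 to 10 N near the nose) takes it over a click; past half-way it jumps into the next position and stays. At 2.618 the nose points along the grinder's +x.
- dial_hub (a point): on the dial's axis, half-way up its bar. Dial: a low round dark grey skirt, diameter 64 mm, top 9 mm below this point (deck 15 mm below), and across it an upright black bar 18 mm high (9 mm below to 9 mm above this point), 12 mm thick, reaching 28 mm from the axis at its pointed nose (white index line on top) and 22 mm at its blunt tail.
- dial_nose (a point): the tip of the dial's pointed nose, half-way up the bar, 28 mm from the dial's axis; it turns with the dial.
- dial_face_left: ribbed grip face of the dial's bar, 36 mm long and 15 mm high, on the left side of the bar as one looks from the hub to the nose; origin at the middle of the face, 5 mm from the axis. Pushing on this face near the nose turns the dial clockwise.
- dial_face_right: the same grip face on the right side of the bar. Touching both faces at the same time counts as pinching.
- start (a joint): how far the start button is pressed, in m: 0 released, 0.006 fully in. It springs back; fully in takes about 5 N.
- start_top (a point): middle of the top of the start button, a round steel button of 24 mm diameter in a dark housing on the deck, 92 mm from the dial's axis towards the grinder's front; it is pressed straight down.
- grinder: nib grinder fixed to the desk; origin at the centre of its underside, x front to back, y to its left, z up. Grey base 190 (x) by 330 (y) mm, deck 51 mm high. Left half: motor and abrasive wheel, up to 155 mm high, nothing of it right of y = 0. Right half: control deck with dial (axis at x 30, y -85 mm) and start button (x -62, y -85 mm).
- pen_center (a point): centre of a clear acrylic pen with clip, 134 mm long, 15 mm thick, lying in front of the grinder; loose, to be left alone.
- blank_center (a point): centre of an orange ebonite blank, a rod of 20 mm diameter and 65 mm high standing upright right of the grinder; loose, to be left alone.
- gauge_center (a point): centre of a chrome ring gauge, 44 mm outside, 22 mm inside, 14 mm high, lying on a black granite plate (100 by 150 by 22 mm) behind the grinder; loose, to be left alone.

How it is judged:
On the way, in this order (a step that is already met when the one before it is completed fails the run):
1. the dial stands in the fourth click clockwise from its start (distance of dial_nose from where it was at the start of the episode between 0.0457 and 0.0509 m and value of joint dial between 1.833 and 4.974 rad), for 0.2 s.
2. the start button is pressed fully in (value of joint start above 0.0048 m), for 0.04 s.
At the end, for the whole second after the job is handed in: The dial rests in the fourth click clockwise from where it began (within about a third of a click), the start button was then pressed at least 4.8 mm of its 6 mm and is out again, and pen, blank and ring gauge lie within 15 mm of where they were (all of step 1 and velocity of joint dial between -0.1 and 0.1 rad/s and value of joint start below 0.0012 m and distance of each of pen_center, blank_center, gauge_center from where it was at the start of the episode below 0.015 m); the robot touches nothing.
It fails at once if the dial is turned past the fourth click (more than 4.6 clicks from its start) (distance of dial_nose from where it was at the start of the episode above 0.0523 m).
It fails at once if the start button is pressed more than 3 mm while the dial is not in its fourth click (value of joint start above 0.003 m and not (distance of dial_nose from where it was at the start of the episode between 0.0457 and 0.0509 m and value of joint dial between 1.833 and 4.974 rad)).
It fails at once if the dial's bar is pinched: both its grip faces are touched at once (contact force between the fingers and dial_face_left above 0.5 N and contact force between the fingers and dial_face_right above 0.5 N).
It fails at once if the pen, the blank or the ring gauge is lifted, knocked over or shifted by more than 15 mm (distance of any of pen_center, blank_center, gauge_center from where it was at the start of the episode above 0.015 m).
It also fails if it takes over 58 s, if anything falls off the work surface, if the arm or the gripper's body presses on something with over 40 N, if the wrist force passes 120 N, or if a joint passes its speed limit or range.

ROBOT

A 6-joint arm with a two-finger parallel gripper is mounted at the origin on the work surface. World frame = base frame: x ahead of the robot, y to its left, z up, the work surface at z = 0. Lengths are in m, angles in rad, forces in N, time in s.
With the tool pointing down it reaches from about 0.225 to 0.875 m from the base axis. Payload 3.4 kg.
Tool frame: the origin (TCP) lies at the very end of the fingers, on their centre line; the grasp point (between the pads) lies 19 mm behind it; z points along the fingers, y is the direction in which the jaws open and shut (so a half turn about z gives the same grasp; the last joint's range is limited). The gripper opens to 85 mm and grips with 20 to 120 N. Pads are 22 mm wide; open, the fingers measure 114 mm over their backs; the gripper's body (76 mm by 85 mm) begins 54 mm behind the grasp point. The pads swing forward as they close: fully open they stand 13 mm farther back than shut.
Start: joints at [-1.273, 0.276, 1.505, -0, 1.361, -0.121], TCP at [0.234, -0.525, 0.231] pointing down, gripper open.
Joint ranges: [-2.89, 2.89], [-0.75, 2.08], [0.22, 2.7], [-1.18, 4.32], [0.11, 2.71], [-2.7, 2.7]. Speed limits (rad/s): [2.57, 2.57, 3.14, 3.14, 3.14, 3.14].

INTERFACE

Orientations are given as a 3x3 rotation matrix whose columns are the frame's x, y, z axes.
In Python, from workcell import ctrl, claw, kinematics, snapshot, camera_model, ticket, spot_in, masks_of gives the robot as it stands. Calls block until the motion is done:
- ctrl.move_ptp(position, orientation): joint-space move of the TCP to a pose.
- ctrl.move_straight(position, rot=None, v=0.15, f_stop=None): straight line of the TCP; rot=None keeps the orientation; v is the mean speed in m/s. With f_stop (N) it stops when the force on the tool has changed by that much, and returns True; else False.
- ctrl.move_j(angles): joint-space move.
- claw.release() and claw.gripper_close(): open the fingers fully, or close them until they stop; the grip force is fixed at half the most.
- ctrl.pause(seconds).
- kinematics.ik(position, orientation): joint angles nearest the present ones, or None.
- ctrl.get_obs(): the state.
- snapshot(name): name is "side" or "top"; returns (picture, depth): 400x640x3 uint8, red, green, blue; 400x640 float32, m along the optical axis (not along the pixel's ray), 0 where there is no reading.
- camera_model(name): a dict with "fx", "fy", "cx", "cy" (pixels), "position" and "rotation" of the camera in the world. Camera axes: x right, y up, looking along -z (the intrinsics and any distortion apply to the point x, -y, -z); pixel columns grow to the right and rows downward; lengths in m; the calibration is good to about 2 mm. A picture is of the moment at which its call begins. camera_model takes no time and is no camera call.
A pose or a line that the arm cannot do raises ctrl.PlanningError and nothing moves.
- ticket.finish_job(): hands the job in, once; it reports no verdict.
Trained networks look in the newest picture that a camera, given by its name, has taken for a name from the list of things; names that differ only in an ending like _2 or _b are one class to them, and where a whole thing is asked for, a point or a joint stands for the part that bears it (a point fixed in the world has none). Each returns a list of dicts, best first, with "score" (0 to 1); they miss things now and then, are a little off and sometimes report something else, mostly with a low value. They report only what shows in the picture. A call takes as long as a camera call.
- spot_in(camera, label): "bbox" ([left, top, right, bottom] in pixels, round what is visible of it).
- masks_of(camera, label): "mask" (400x640 bool, what is visible of it) and "bbox" ([left, top, right, bottom] in pixels, round what is visible of it).
The state is a dict: "clock": time; "joint_positions": joint angles; "qd": joint speeds; "joint_torque": joint torques, N m; "tool_pos": TCP position; "ee_rot": TCP orientation; "wrist_force": force on the tool from outside, world axes, zero at the start; "moment": the same for the moment, N m; "opening": opening from 0.0 (shut) to 1.0 (fully open).
Only numpy, scipy, OpenCV 4.12 (cv2) and the standard library are available. Lean on these libraries where they do the work, as an engineer would, in place of code of your own. Each camera call takes 0.05 s, during which the arm holds its last target.

## Working session

There is one attempt and no reset: what is moved stays moved. The work goes in short steps, each a Python script; the robot and the scene stay as the last script left them, time stands still between calls to the robot, and variables do not carry over. Pictures are saved under pics/ and viewed, and the job is handed in when it is done.

```bash
mkdir -p pics; ls; python3 - <<'E'
from workcell import *
import cv2,numpy as np
for n in ["top","side"]:
    p,d=snapshot(n); cv2.imwrite(f"pics/{n}0.png",p[:,:,::-1]); np.save(f"pics/{n}0.npy",d)
    m=camera_model(n); print(n,m)
    for l in ["dial_hub","dial_nose","start_top","grinder","dial_face_left","pen_center","blank_center"]:
        print(l,[(np.round(r["bbox"]),round(r["score"],2)) for r in spot_in(n,l)[:2]])
print(ctrl.get_obs()["clock"])
E
```

```text
pics
top {'fx': 381.44547601192534, 'fy': 381.44547601192534, 'cx': 326.577491452141, 'cy': 196.39128282632447, 'position': array([ 0.57487075, -0.01718141,  0.82497926]), 'rotation': array([[-0.0213943 ,  0.99827456, -0.05468264],
       [-0.9995036 , -0.02009136,  0.02426702],
       [ 0.0231265 ,  0.05517467,  0.99820886]])}
dial_hub [(array([265., 181., 296., 220.]), 0.77)]
dial_nose [(array([268., 188., 296., 217.]), 0.6)]
start_top []
grinder [(array([142., 141., 330., 270.]), 0.7)]
dial_face_left []
pen_center [(array([164., 250., 229., 270.]), 0.72)]
blank_center []
side {'fx': 465.1434956147035, 'fy': 465.1434956147035, 'cx': 319.5246208464005, 'cy': 206.50484767939636, 'position': array([0.53625885, 0.63670489, 0.66508208]), 'rotation': array([[-0.99366175,  0.08292118, -0.07589735],
       [-0.11194919, -0.66880228,  0.73496319],
       [ 0.01018369,  0.73880146,  0.6738462 ]])}
dial_hub [(array([296., 227., 329., 250.]), 0.97)]
dial_nose [(array([292., 226., 334., 253.]), 0.7)]
start_top []
grinder [(array([206., 204., 391., 398.]), 0.89)]
dial_face_left [(array([300., 227., 324., 241.]), 0.41)]
pen_center [(array([357., 315., 387., 393.]), 0.62)]
blank_center [(array([340., 185., 352., 214.]), 0.83)]
0.8
```

View pics/top0.png

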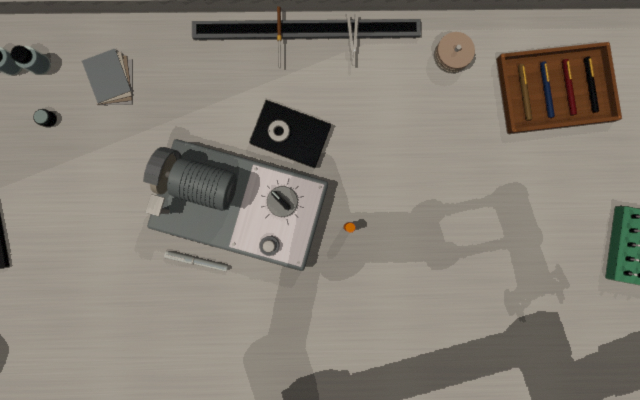

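View pics/side0.png

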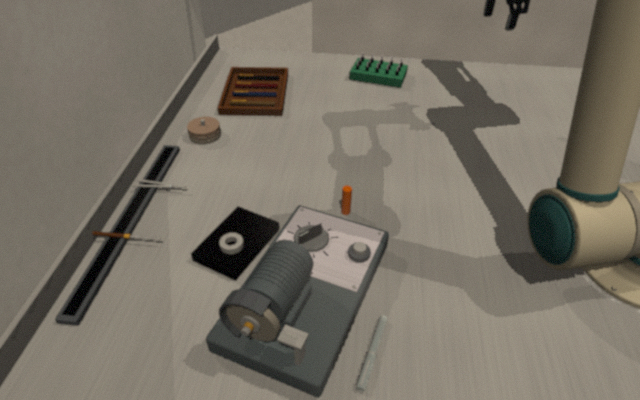

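```bash
python3 - <<'E'
import cv2
a=cv2.imread("pics/top0.png")[165:255,240:340]; cv2.imwrite("pics/top0c.png",cv2.resize(a,None,fx=6,fy=6,interpolation=cv2.INTER_CUBIC))
a=cv2.imread("pics/side0.png")[200:280,270:380]; cv2.imwrite("pics/side0c.png",cv2.resize(a,None,fx=6,fy=6,interpolation=cv2.INTER_CUBIC))
E
```

```text
(no output)
```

View pics/top0c.png

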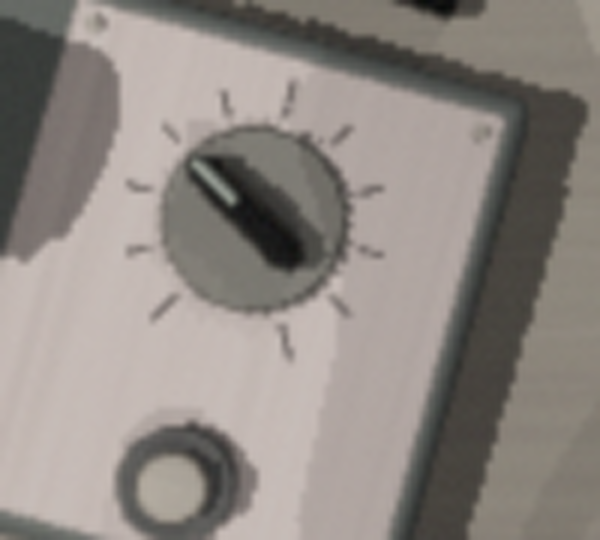

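View pics/side0c.png

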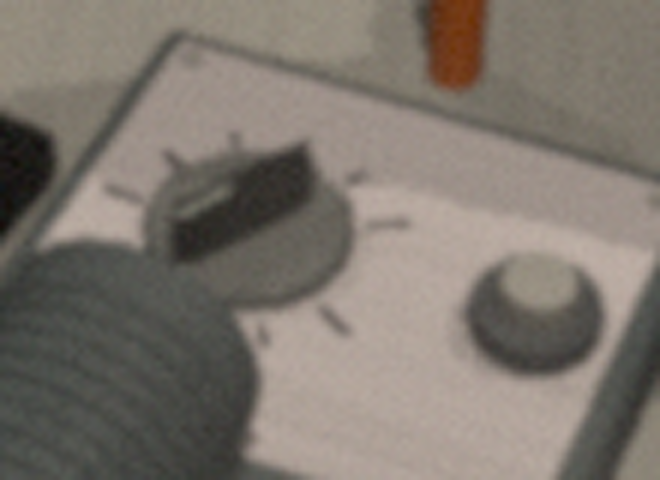

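The top view shows the dial at about (282,201), with its nose pointing up-left along the fourth tick from the start of the scale. That puts the dial at about 1.571 rad. The start button is at about (269,246). In the side view the motor is left of the dial and the blank stands clear to the right.

Next I'll work out the poses.

```bash
cat > h.py <<'E'
import numpy as np,cv2
from workcell import *
def ray(n,u,v):
    m=camera_model(n); d=np.array([(u-m["cx"])/m["fx"],-(v-m["cy"])/m["fy"],-1.]); return np.array(m["position"]),m["rotation"]@d
def at_z(n,u,v,z):
    p,d=ray(n,u,v); return p+d*(z-p[2])/d[2]
def proj(n,P):
    m=camera_model(n); c=m["rotation"].T@(np.asarray(P)-m["position"]); return np.array([m["cx"]+m["fx"]*c[0]/-c[2],m["cy"]-m["fy"]*c[1]/-c[2]])
E
python3 - <<'E'
from h import *
d=np.load("pics/top0.npy")
H=at_z("top",282.5,201.3,.057); print("hub top",H)
H2=at_z("side",270+250/6,200+230/6,.057); print("hub side",H2)
for n,u,v in [("top",269.2,246.7),("side",270+537/6,200+283/6)]:
    dd=np.load(f"pics/{n}0.npy"); z=np.median(dd[int(v)-1:int(v)+2,int(u)-1:int(u)+2]); p,r=ray(n,u,v); P=p+r*z; print("button",n,P); B=at_z(n,u,v,.068); print(B)
# ticks on deck z .051
T=[(165,305),(137,250),(140,185),(172,133),(225,103),(292,95),(343,133),(372,190),(370,250),(340,305),(285,340)]
P=np.array([at_z("top",240+a/6,165+b/6,.051) for a,b in T])[:,:2]
A=np.c_[2*P,np.ones(len(P))]; s=np.linalg.lstsq(A,(P**2).sum(1),rcond=None)[0]; print("tick centre",s[:2],np.sqrt(s[2]+s[:2]@s[:2]))
q=P-s[:2]; an=np.degrees(np.unwrap(np.arctan2(q[:,1],q[:,0]))); print(an, "yaw est", an+30*(np.arange(11)-5))
nz=at_z("top",240+197/6,165+160/6,.075)[:2]-s[:2]; print("nose",np.degrees(np.arctan2(nz[1],nz[0])),np.linalg.norm(nz))
# motor heights in world via depth
m=camera_model("top"); vv,uu=np.mgrid[0:400,0:640]
D=np.stack([(uu-m["cx"])/m["fx"],-(vv-m["cy"])/m["fy"],-np.ones_like(d)],-1)*d[...,None]
W=D@m["rotation"].T+m["position"]
np.save("pics/W.npy",W)
print(np.round(W[201,140:330:6],3))
E
```

```text
hub top [0.60884455 0.05296786 0.057     ]
hub side [0.60928001 0.05989644 0.057     ]
button top [0.51986623 0.07881332 0.07258465]
[0.51953106 0.07939826 0.068     ]
button side [0.52280288 0.08547562 0.07252882]
[0.52270004 0.08126264 0.068     ]
tick centre [0.60887418 0.05339782] 0.04120666519890081
[ 132.82184115  103.80291817   72.61592215   43.17353181   13.8017447
  -17.36200186  -46.63864695  -77.38426885 -106.56431674 -136.73066548
 -167.21384354] yaw est [-17.17815885 -16.19708183 -17.38407785 -16.82646819 -16.1982553
 -17.36200186 -16.63864695 -17.38426885 -16.56431674 -16.73066548
 -17.21384354]
nose 41.871470336201085 0.02484442044864677
[[ 0.618  0.363 -0.   ]
 [ 0.618  0.35   0.   ]
 [ 0.612  0.294  0.101]
 [ 0.612  0.281  0.104]
 [ 0.615  0.292  0.049]
 [ 0.614  0.279  0.052]
 [ 0.614  0.268  0.049]
 [ 0.614  0.255  0.051]
 [ 0.61   0.222  0.114]
 [ 0.61   0.21   0.118]
 [ 0.609  0.196  0.128]
 [ 0.609  0.184  0.131]
 [ 0.609  0.173  0.134]
 [ 0.608  0.162  0.133]
 [ 0.608  0.152  0.129]
 [ 0.609  0.148  0.102]
 [ 0.612  0.147  0.05 ]
 [ 0.611  0.135  0.05 ]
 [ 0.611  0.123  0.052]
 [ 0.611  0.111  0.049]
 [ 0.611  0.099  0.051]
 [ 0.61   0.087  0.053]
 [ 0.61   0.074  0.059]
 [ 0.609  0.06   0.074]
 [ 0.609  0.048  0.077]
 [ 0.609  0.038  0.056]
 [ 0.609  0.026  0.059]
 [ 0.609  0.014  0.051]
 [ 0.609  0.002  0.052]
 [ 0.608 -0.01   0.05 ]
 [ 0.608 -0.022  0.052]
 [ 0.61  -0.036 -0.002]]
```

```bash
cat >> h.py <<'E'
HUB=np.array([0.6089,0.0534]); YAW=np.radians(-16.8)
def pose(clicks,gap,s=.020,z=.062,sign=1):
    """clicks: bar position index (0..10, real). gap: centre of tool to bar mid-plane"""
    a=YAW+np.radians(150-30*clicks); b=np.array([np.cos(a),np.sin(a)]); n=np.array([-b[1],b[0]])
    p=np.r_[HUB+s*b+gap*n,z]; x=np.r_[sign*n,0]; zz=np.array([0,0,-1.]); 
    return p,np.c_[x,np.cross(zz,x),zz]
E
python3 - <<'E'
from h import *
img=cv2.imread("pics/side0.png"); im2=cv2.imread("pics/top0.png")
for n,i in(("side",img),("top",im2)):
    for P in [(*HUB,.057),(*HUB,.075)]+[(HUB[0]+.028*np.cos(YAW+1.047),HUB[1]+.028*np.sin(YAW+1.047),.075)]+[(HUB[0]+.032*np.cos(t),HUB[1]+.032*np.sin(t),.057) for t in np.arange(0,6.3,.4)]:
        u=proj(n,P); cv2.circle(i,tuple(np.round(u*16).astype(int)),8,(0,0,255),-1,shift=4)
a=cv2.resize(img[200:280,270:370],None,fx=4,fy=4); b=cv2.resize(im2[165:245,240:340],None,fx=4,fy=4); cv2.imwrite("pics/ov.png",np.hstack([a,b]))
o=ctrl.get_obs(); print(o["ee_rot"].round(2),o["wrist_force"].round(2),o["opening"])
for sg in (1,-1):
    for c in (3,4,5,6,7): 
        q=kinematics.ik(*pose(c,.02,sign=sg)); print(sg,c,None if q is None else np.round(q,2))
E
```

```text
[[ 0.91  0.41  0.  ]
 [ 0.41 -0.91 -0.  ]
 [-0.    0.   -1.  ]] [-0.39 -0.3   0.24] 1.0007951023963546
1 3 [ 0.02  0.47  1.65 -0.    1.02 -0.73]
1 4 [ 0.01  0.49  1.62 -0.    1.03 -0.22]
1 5 [-0.    0.5   1.6  -0.    1.04  0.29]
1 6 [-0.03  0.5   1.6  -0.    1.05  0.79]
1 7 [-0.05  0.49  1.61 -0.    1.04  1.29]
-1 3 [ 0.02  0.47  1.65 -0.    1.02  2.41]
-1 4 None
-1 5 None
-1 6 [-0.03  0.5   1.6  -0.    1.05 -2.35]
-1 7 [-0.05  0.49  1.61 -0.    1.04 -1.85]
```

View pics/ov.png

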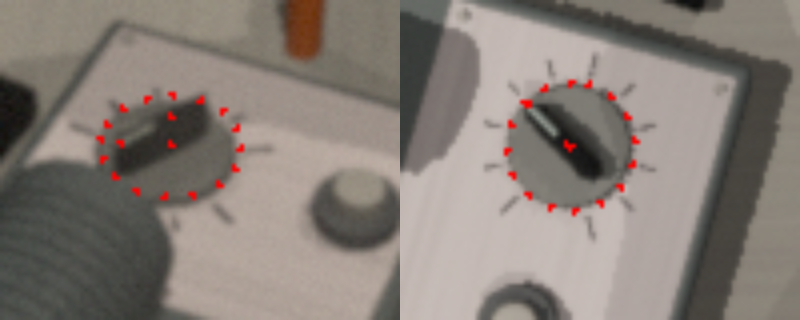

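The overlay lines up with the skirt and nose in both views, at the fourth position (index 3), so the target is index 7. Next I'll close the fingers and approach the left face.

```bash
python3 - <<'E'
from h import *
claw.gripper_close()
p,R=pose(3,.035,z=.2); ctrl.move_ptp(p,R)
p,R=pose(3,.035,z=.063); print(ctrl.move_straight(p,v=.1,f_stop=8))
o=ctrl.get_obs(); print(o["clock"],o["tool_pos"],p,o["wrist_force"],o["opening"])
p,d=snapshot("side"); cv2.imwrite("pics/s1.png",cv2.resize(p[150:310,220:440,::-1],None,fx=3.5,fy=3.5))
E
```

```text
False
5.625 [0.60009357 0.0926181  0.06372932] [0.59952022 0.09260484 0.063     ] [-0.32222789  0.13502276  0.15552001] 0.0022063726099022895
```

View pics/s1.png

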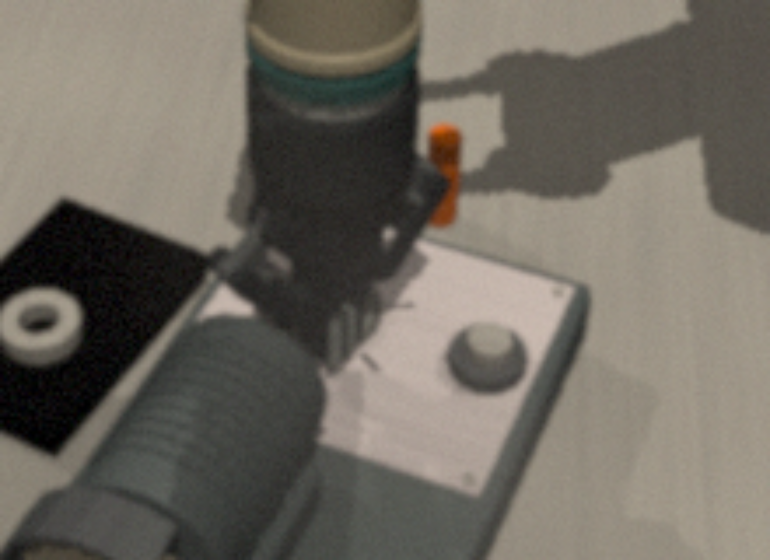

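The fingers are at dial height beside the bar and clear of the motor, ring gauge and blank. Next is a guarded approach.

```bash
python3 - <<'E'
from h import *
p,R=pose(3,.012,z=.063); print(ctrl.move_straight(p,v=.015,f_stop=3))
o=ctrl.get_obs(); 
_,R=pose(3,0); n=R[:2,0]; d=o["tool_pos"][:2]-HUB
print(o["clock"],o["tool_pos"],"gap",d@n,"s",d@np.array([n[1],-n[0]]),o["wrist_force"],o["moment"])
E
```

```text
True
6.8 [0.61139436 0.07955678 0.06243186] gap 0.017359967487996886 s 0.01972385654355442 [0.53773667 0.85094715 0.51712241] [-0.05933419 -0.01048199 -0.02038431]
```

Contact came at a gap of 17.4 mm, against 17 mm predicted. I'll push the first click, back off a little and check.

```bash
cat >> h.py <<'E'
def arc(c0,c1,gap=.0172,step=.25,s=.020):
    for c in np.linspace(c0,c1,int(round(abs(c1-c0)/step))+1)[1:]:
        p,R=pose(c,gap,z=.063,s=s); ctrl.move_straight(p,rot=R,v=.03)
        o=ctrl.get_obs(); n=R[:2,0]; d=o["tool_pos"][:2]-HUB
        a=np.degrees(np.arctan2(*(n@[[0,1],[-1,0]])[::-1])) 
        print(round(c,2),"t",round(o["clock"],2),"fn",round(o["wrist_force"][:2]@n,1),"ft",round(o["wrist_force"][:2]@[n[1],-n[0]],1),"gap",round(d@n*1e3,1),"s",round(d@np.array([n[1],-n[0]])*1e3,1),"z",round(o["tool_pos"][2],4))
E
python3 - <<'E'
from h import *
arc(3,3.75,step=.125)
for n in("side","top"):
    p,d=snapshot(n); r=p[150:310,220:440] if n=="side" else p[150:260,220:370]; cv2.imwrite(f"pics/{n}2.png",cv2.resize(r[:,:,::-1],None,fx=3.5,fy=3.5))
E
```

```text
3.12 t 7.05 fn 2.3 ft -1.4 gap 18.2 s 19.2 z 0.0624
3.25 t 7.3 fn 4.7 ft -1.4 gap 19.2 s 18.9 z 0.0624
3.38 t 7.55 fn 6.7 ft -2.4 gap 20.1 s 18.5 z 0.0623
3.5 t 7.8 fn 9.7 ft -2.5 gap 21.1 s 18.0 z 0.0623
3.62 t 8.05 fn 10.8 ft -2.3 gap 22.0 s 17.6 z 0.0623
3.75 t 8.3 fn -0.6 ft 0.7 gap 16.6 s 20.8 z 0.0632
```

View pics/side2.png

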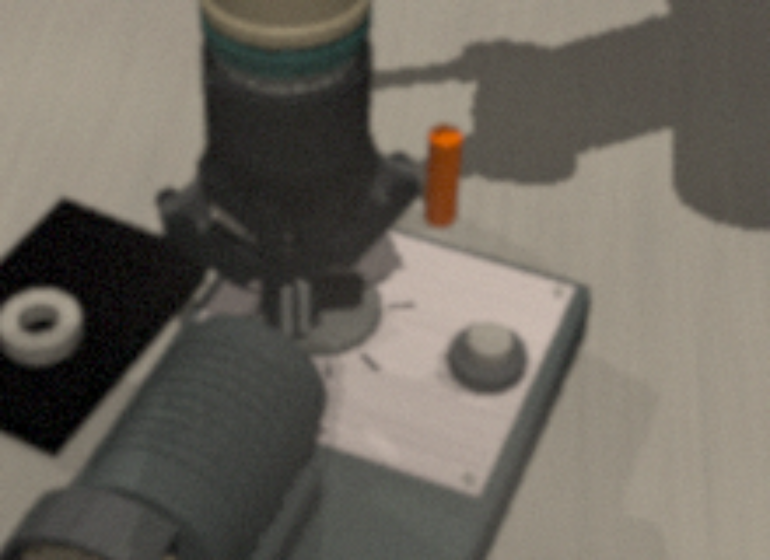

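View pics/top2.png

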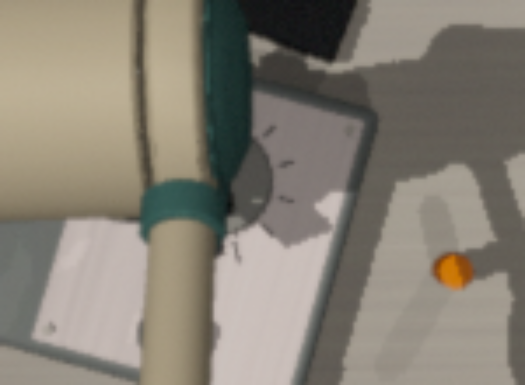

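The force rose to 11 N and then dropped to zero, so one click has passed. The arm flexes about 5 mm under load. On the next click, contact should resume near 4.0, which will confirm the position.

```bash
python3 - <<'E'
from h import *
arc(3.75,4.75,step=.125)
E
```

```text
3.88 t 8.65 fn 2.3 ft -0.5 gap 17.3 s 20.3 z 0.0632
4.0 t 8.9 fn 5.4 ft -1.3 gap 18.0 s 19.9 z 0.0632
4.12 t 9.15 fn 7.3 ft -1.1 gap 18.8 s 19.6 z 0.0632
4.25 t 9.4 fn 8.4 ft -2.2 gap 19.5 s 19.2 z 0.0632
4.38 t 9.65 fn 10.2 ft -2.6 gap 20.3 s 18.9 z 0.0631
4.5 t 9.9 fn 0.3 ft 0.6 gap 16.4 s 20.5 z 0.063
4.62 t 10.15 fn 0.1 ft -0.4 gap 16.6 s 20.3 z 0.0629
4.75 t 10.4 fn 2.4 ft -0.7 gap 17.2 s 20.0 z 0.0629
```

The second click has passed too, but contact is resuming early because the pad's inner edge touches near the axis. I'll lift off, confirm the dial angle, then continue with contact nearer the nose.

```bash
cat >> h.py <<'E'
def look(tag,idx):
    p,d=snapshot("side"); i=p[:,:,::-1].copy()
    for k,col in zip(idx,[(0,0,255),(0,255,0),(255,0,0)]):
        a=YAW+np.radians(150-30*k); 
        for r in (.028,-.022):
            u=proj("side",(HUB[0]+r*np.cos(a),HUB[1]+r*np.sin(a),.075)); cv2.circle(i,tuple(np.round(u*16).astype(int)),8,col,-1,shift=4)
    cv2.imwrite(f"pics/{tag}.png",np.hstack([cv2.resize(x[205:275,270:335],(390,420),interpolation=cv2.INTER_CUBIC) for x in (p[:,:,::-1],i)]))
E
python3 - <<'E'
from h import *
p,R=pose(4.7,.03,z=.063,s=.028); ctrl.move_straight(p,rot=R,v=.06)
p[2]=.2; ctrl.move_straight(p,v=.25); print(ctrl.get_obs()["clock"])
look("l3",(4,5,6))
E
```

```text
11.5083
```

View pics/l3.png

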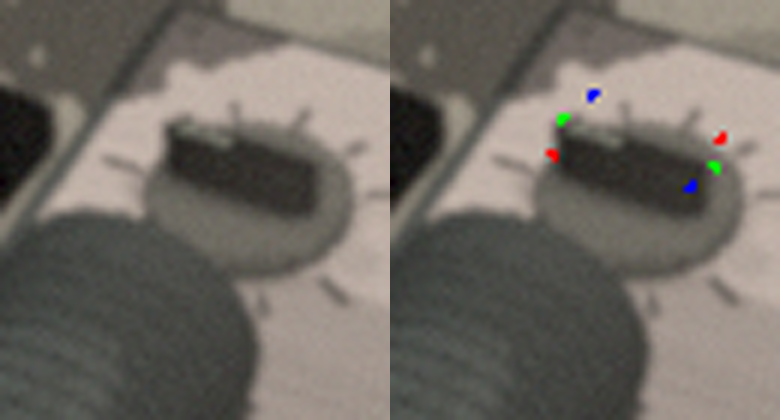

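The bar matches the green markers, which puts it at index 5, two clicks done. I'll continue one click at a time, stopping when the force drops.

```bash
cat >> h.py <<'E'
def click(c0,cmax,gap=.0172,step=.06,s=.028):
    peak=0
    c=c0
    while c<cmax-1e-9:
        c+=step
        p,R=pose(c,gap,z=.063,s=s); ctrl.move_straight(p,rot=R,v=.03)
        o=ctrl.get_obs(); n=R[:2,0]; d=o["tool_pos"][:2]-HUB; fn=o["wrist_force"][:2]@n
        print(round(c,2),"t",round(o["clock"],2),"fn",round(fn,1),"gap",round(d@n*1e3,1))
        peak=max(peak,fn)
        if peak>5 and fn<.4*peak: print("click"); return c
    return None
E
python3 - <<'E'
from h import *
p,R=pose(4.7,.03,z=.064,s=.028); ctrl.move_straight(p,rot=R,v=.2)
p,R=pose(4.8,.0172,z=.063,s=.028); print(ctrl.move_straight(p,rot=R,v=.04,f_stop=4))
print(click(4.8,5.9))
E
```

```text
False
4.86 t 13.15 fn 1.3 gap 17.3
4.92 t 13.4 fn 2.1 gap 17.6
4.98 t 13.65 fn 4.3 gap 17.9
5.04 t 13.9 fn 3.7 gap 18.3
5.1 t 14.15 fn 6.4 gap 18.7
5.16 t 14.4 fn 7.1 gap 19.1
5.22 t 14.65 fn 7.4 gap 19.5
5.28 t 14.9 fn 8.7 gap 19.9
5.34 t 15.15 fn 9.4 gap 20.4
5.4 t 15.4 fn -0.1 gap 16.9
click
5.399999999999996
```

```bash
python3 - <<'E'
from h import *
print(click(5.4,6.8))
p,R=pose(6.2,.032,z=.063,s=.028); ctrl.move_straight(p,rot=R,v=.06)
p[2]=.2; ctrl.move_straight(p,v=.25); print(ctrl.get_obs()["clock"])
look("l4",(6,7,8))
E
```

```text
5.46 t 15.65 fn -0.6 gap 16.5
5.52 t 15.9 fn -0.4 gap 16.9
5.58 t 16.15 fn 0.2 gap 17.1
5.64 t 16.4 fn 0.4 gap 17.2
5.7 t 16.65 fn 0.6 gap 17.2
5.76 t 16.9 fn 0.8 gap 17.2
5.82 t 17.15 fn 0.1 gap 17.2
5.88 t 17.4 fn 1.8 gap 17.6
5.94 t 17.65 fn 2.9 gap 17.8
6.0 t 17.9 fn 4.0 gap 18.0
6.06 t 18.15 fn 4.6 gap 18.4
6.12 t 18.4 fn 6.6 gap 18.8
6.18 t 18.65 fn 8.0 gap 19.2
6.24 t 18.9 fn 8.2 gap 19.6
6.3 t 19.15 fn 8.5 gap 20.0
6.36 t 19.4 fn 2.0 gap 17.6
click
6.359999999999994
20.5417
```

View pics/l4.png

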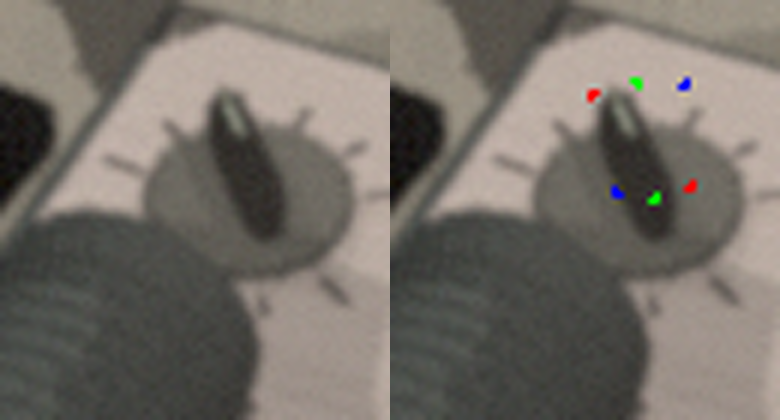

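The bar looks to be between the red (6) and green (7) markers, so I need a better view before going on. I'll move the hand clear and use both cameras.

```bash
python3 - <<'E'
from h import *
p,R=pose(6.2,.032,z=.2); p[:2]=[.46,.02]; ctrl.move_straight(p,v=.25); print(ctrl.get_obs()["clock"])
p,d=snapshot("top"); cv2.imwrite("pics/t5.png",cv2.resize(p[165:255,240:340,::-1],None,fx=6,fy=6,interpolation=cv2.INTER_CUBIC))
look("l5",(6,6.5,7))
E
```

```text
21.5167
```

View pics/t5.png

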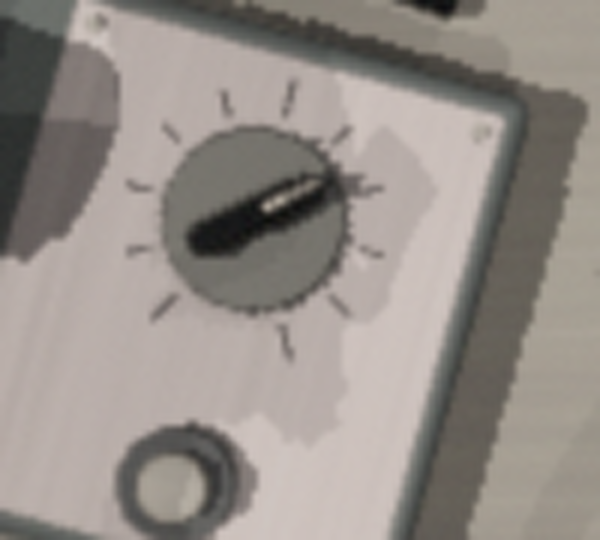

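View pics/l5.png

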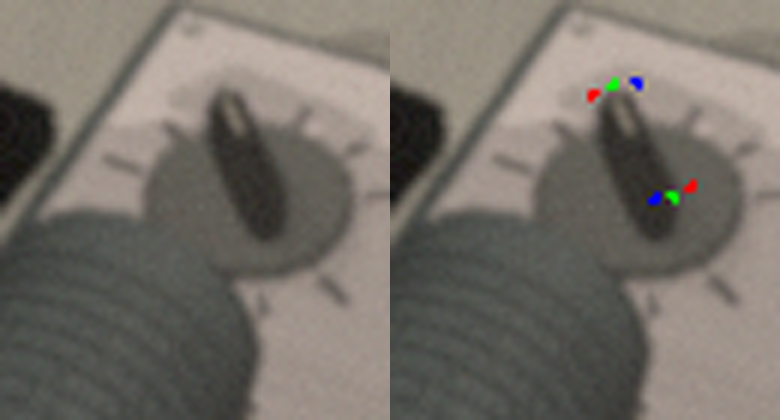

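The nose points near tick 7, but possibly not squarely. I'll measure the bar angle numerically, before and now.

```bash
cat > ang.py <<'E'
from h import *
def ang(img,tag):
    # rectify top face plane z=.075 to metric grid (0.25 mm), rotate so grinder x is up
    N=320; res=.25e-3
    jj,ii=np.meshgrid(np.arange(N),np.arange(N))
    gx=(N/2-ii)*res; gy=(N/2-jj)*res
    c,s=np.cos(YAW),np.sin(YAW)
    m=camera_model("top")
    P=np.stack([HUB[0]+c*gx-s*gy,HUB[1]+s*gx+c*gy,np.full_like(gx,.075)],-1)
    C=(P-m["position"])@m["rotation"]
    mu=(m["cx"]+m["fx"]*C[...,0]/-C[...,2]).astype(np.float32); mv=(m["cy"]-m["fy"]*C[...,1]/-C[...,2]).astype(np.float32)
    w=cv2.remap(img,mu,mv,cv2.INTER_CUBIC); cv2.imwrite(f"pics/{tag}.png",cv2.resize(w,(560,560)))
    g=w.max(2).astype(float); r=np.hypot(gx,gy)
    sat=g
    # score bar orientation model: mean of dark bar region minus the rest of skirt
    best=[]
    for k in np.arange(0,10.01,.05):
      a=np.radians(150-30*k); 
      for dx in np.arange(-4,4.1,1)*1e-3:
       for dy in np.arange(-4,4.1,1)*1e-3:
        u=(gx-dx)*np.cos(a)+(gy-dy)*np.sin(a); v=-(gx-dx)*np.sin(a)+(gy-dy)*np.cos(a)
        line=(u>.006)&(u<.024)&(abs(v)<.001); side=(u>.004)&(u<.022)&(abs(v)>.002)&(abs(v)<.0045)
        bar=(u>-.02)&(u<.0)&(abs(v)<.005)
        best.append((g[line].mean()-g[side].mean()-g[bar].mean()*.5,k,dx,dy))
    best.sort(reverse=True); print(tag,[tuple(np.round(b,3)) for b in best[:5]])
if __name__=="__main__":
    ang(cv2.imread("pics/top0.png"),"r0")
    p,d=snapshot("top"); cv2.imwrite("pics/top6.png",p[:,:,::-1]); ang(cv2.imread("pics/top6.png"),"r6"); print(ctrl.get_obs()["clock"])
    a=cv2.imread("pics/r0.png");b=cv2.imread("pics/r6.png"); cv2.imwrite("pics/r06.png",cv2.resize(np.hstack([a,b]),(800,400)))
E
python3 ang.py
```

```text
r0 [(np.float64(77.416), np.float64(3.0), np.float64(0.001), np.float64(0.002)), (np.float64(77.092), np.float64(2.95), np.float64(0.001), np.float64(0.002)), (np.float64(76.935), np.float64(2.9), np.float64(0.001), np.float64(0.001)), (np.float64(76.296), np.float64(2.95), np.float64(0.001), np.float64(0.001)), (np.float64(75.405), np.float64(3.0), np.float64(0.0), np.float64(0.001))]
r6 [(np.float64(67.071), np.float64(6.55), np.float64(0.0), np.float64(0.001)), (np.float64(65.463), np.float64(6.55), np.float64(-0.001), np.float64(0.002)), (np.float64(64.987), np.float64(6.65), np.float64(0.0), np.float64(0.002)), (np.float64(63.905), np.float64(6.6), np.float64(0.0), np.float64(0.002)), (np.float64(63.591), np.float64(6.5), np.float64(0.0), np.float64(0.001))]
21.6667
```

View pics/r06.png

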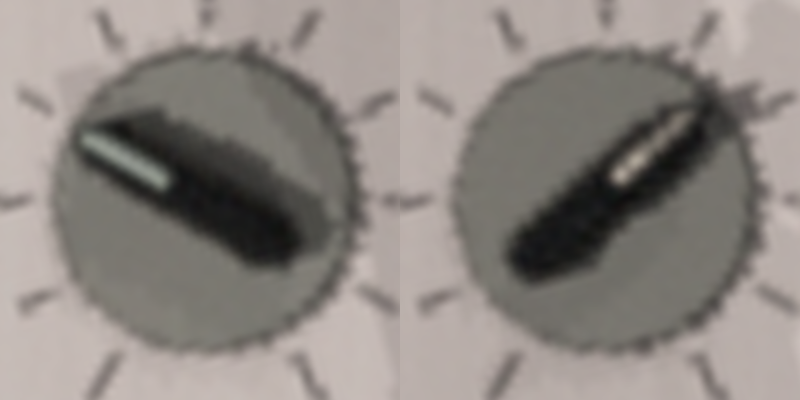

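The dial measures about 6.57. It started at 3.0, so it is balanced just past the half-way hump. I stopped the instant the force dropped, and friction holds it there. It needs a gentle nudge, limited to stay below index 7.

```bash
python3 - <<'E'
from h import *
p,R=pose(6.1,.034,z=.2,s=.028); ctrl.move_ptp(p,R)
p[2]=.064; ctrl.move_straight(p,v=.2)
p,R=pose(6.3,.0175,z=.063,s=.028); print(ctrl.move_straight(p,rot=R,v=.04,f_stop=5))
print(click(6.3,6.75))
p,R=pose(6.6,.034,z=.063,s=.028); ctrl.move_straight(p,rot=R,v=.06)
p[2]=.2; ctrl.move_straight(p,v=.25)
p[:2]=[.46,.02]; ctrl.move_straight(p,v=.25); print(ctrl.get_obs()["clock"])
from ang import ang
p,d=snapshot("top"); ang(p[:,:,::-1].copy(),"r7")
E
```

```text
False
6.36 t 24.19 fn -0.3 gap 17.4
6.42 t 24.44 fn -0.9 gap 17.3
6.48 t 24.69 fn 0.4 gap 17.3
6.54 t 24.94 fn 0.1 gap 17.2
6.6 t 25.19 fn 0.5 gap 17.3
6.66 t 25.44 fn 0.5 gap 17.0
6.72 t 25.69 fn 0.0 gap 17.0
6.78 t 25.94 fn 0.1 gap 17.1
None
28.0417
r7 [(np.float64(69.334), np.float64(7.0), np.float64(0.0), np.float64(0.001)), (np.float64(68.544), np.float64(6.95), np.float64(0.0), np.float64(0.001)), (np.float64(68.193), np.float64(7.0), np.float64(0.001), np.float64(0.0)), (np.float64(67.915), np.float64(6.9), np.float64(0.0), np.float64(0.0)), (np.float64(67.699), np.float64(6.95), np.float64(0.0), np.float64(0.0))]
```

View pics/r7.png

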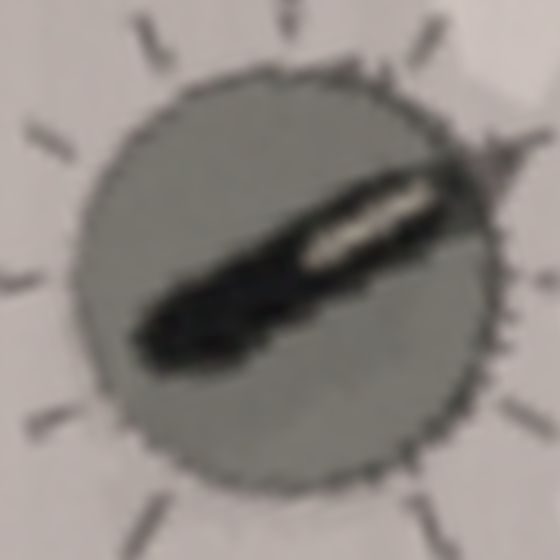

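The dial is at 7.0, exactly four clicks from its start at 3.0. Next is the start button.

```bash
python3 - <<'E'
from h import *
B=HUB-.092*np.array([np.cos(YAW),np.sin(YAW)]); print(B)
p,R=pose(6.6,.034); p=np.r_[B,.12]; ctrl.move_ptp(p,R)
p[2]=.082; ctrl.move_straight(p,v=.1,f_stop=8)
for z in (.076,.074,.072,.071,.070,.069,.068,.067,.066,.065,.064,.063,.062,.061,.060):
    p[2]=z; s=ctrl.move_straight(p,v=.03,f_stop=20); o=ctrl.get_obs(); print(z,s,o["tool_pos"].round(4),o["wrist_force"].round(1),round(o["clock"],2))
    if s or o["wrist_force"][2]>14: break
ctrl.pause(.2); o=ctrl.get_obs(); print(o["tool_pos"].round(4),o["wrist_force"].round(1))
E
```

```text
[0.52082661 0.07999093]
0.076 False [0.5208 0.08   0.0761] [ 0.5 -0.5  0.2] 29.52
0.074 False [0.5207 0.08   0.0739] [0.7 0.4 0.2] 29.77
0.072 False [0.5212 0.08   0.0722] [-0.2 -0.2  2.7] 30.02
0.071 False [0.5211 0.0801 0.0712] [ 0.3 -0.2  2.1] 30.27
0.07 False [0.5211 0.0801 0.0702] [1.6 0.1 3. ] 30.52
0.069 False [0.5212 0.08   0.0691] [0.8 1.8 3.1] 30.77
0.068 False [0.5211 0.08   0.0681] [1.8 0.5 3.7] 31.02
0.067 False [0.5212 0.08   0.0671] [2.1 1.2 4.5] 31.27
0.066 False [0.5212 0.08   0.0669] [-0.9  0.7 10.9] 31.52
0.065 False [0.5212 0.08   0.0669] [-1.   0.2 15.6] 31.77
[0.5212 0.08   0.0669] [-1.8  0.1 16.9]
```

The button travelled about 6 mm with the spring force rising to about 5 N, then hit a hard stop. Now I'll retract and check everything.

```bash
python3 - <<'E'
from h import *
from ang import ang
o=ctrl.get_obs(); p=o["tool_pos"].copy(); p[2]=.2; ctrl.move_straight(p,v=.12)
p[:2]=[.36,-.15]; p[2]=.25; ctrl.move_straight(p,v=.25); print(ctrl.get_obs()["clock"],ctrl.get_obs()["wrist_force"].round(1))
for n in ("top","side"):
    a,d=snapshot(n); cv2.imwrite(f"pics/{n}9.png",a[:,:,::-1])
    if n=="top": ang(a[:,:,::-1].copy(),"r9"); np.save("pics/top9.npy",d)
    o=cv2.imread(f"pics/{n}0.png")
    for l in ("pen_center","blank_center","gauge_center"):print(n,l,[np.round(r["bbox"]) for r in spot_in(n,l)[:1]])
u,v=269,246; 
for f in("top0","top9"): print(f,np.load(f"pics/{f}.npy")[v-1:v+3,u-1:u+2].mean())
cv2.imwrite("pics/cmp.png",np.vstack([np.hstack([cv2.imread(f"pics/top{k}.png")[80:290,130:400] for k in(0,9)])]))
E
```

```text
34.5333 [-0.2  1.1  0.1]
r9 [(np.float64(69.607), np.float64(7.0), np.float64(0.0), np.float64(0.001)), (np.float64(68.728), np.float64(6.95), np.float64(0.0), np.float64(0.001)), (np.float64(68.658), np.float64(7.0), np.float64(0.001), np.float64(0.0)), (np.float64(68.126), np.float64(6.9), np.float64(0.0), np.float64(0.0)), (np.float64(68.024), np.float64(7.05), np.float64(0.001), np.float64(0.0))]
top pen_center [array([164., 251., 227., 268.])]
top blank_center [array([341., 223., 357., 234.])]
top gauge_center [array([268., 122., 290., 138.])]
side pen_center [array([359., 312., 386., 394.])]
side blank_center []
side gauge_center [array([220., 234., 241., 252.])]
top0 0.7454641
top9 0.7450664
```

View pics/cmp.png

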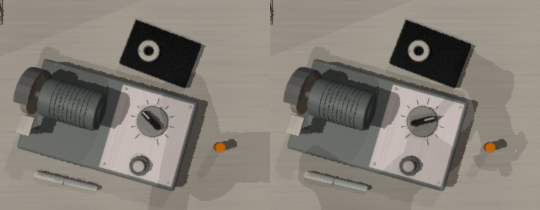

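View pics/side9.png

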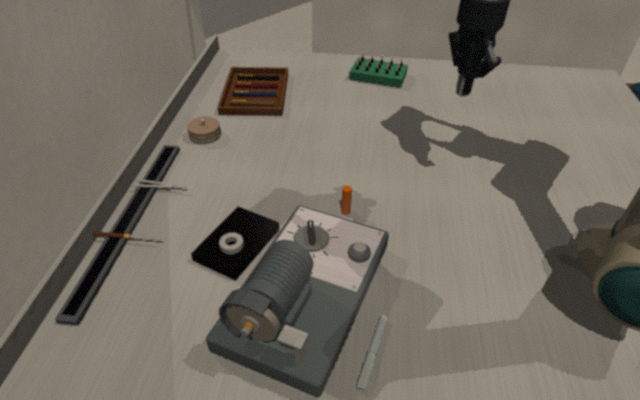

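The nose is on tick 7, the button is out, and the pen, blank and gauge haven't moved. The hand is clear at about (470,60) in the side view. I'm handing the job in.

```bash
python3 -c "
from workcell import *
ticket.finish_job(); print(ctrl.get_obs()['clock'])"
```

```text
the job is handed in; nothing more can be done
the job is handed in; nothing more can be done
```

The dial is four clicks clockwise from where it started, the start button was pressed fully in and sprang back, and the job is handed in. No verdict was reported.

- **Dial:** I pushed the left face of the bar with the closed fingertips and never pinched it. The top camera read click position 3.0 at the start and 7.0 at the end, with no sign of overshoot. On the fourth click it first stopped at about 6.57, just past half-way. I checked with the cameras, nudged it with almost no force, and confirmed it at 7.0 before touching the button.
- **Start button:** it travelled about 6 mm to a hard stop, with up to 17 N against the stop. Afterwards its depth reading matched the start to within 0.4 mm, so it is out again.
- **Other objects:** the pen, blank and ring gauge show no visible shift. The network missed the blank in the last side picture, but I could see it there, still in place, and the top camera found it too.
- **Hand and time:** the hand is clear of everything, and the clock read about 34.5 s at the last check, just before I handed in, out of 58 s.

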